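Size a bushing on the stepped gauge and sort it

TASK

Take the bushing that stands on the green mat and slide it down over the stepped post of the sizing gauge until it will go no further, then press it down with a light, steady push of about 8 N for a second so that the sprung post gives a little but does not reach its bottom stop. Note the colour of the step that stopped it, lift it off and set it flat in the tray of that colour. Never force the bushing on the post, leave the two waiting bushings on the cardboard where they are and do not disturb the other things.

Things in the scene. Friction and masses are not known exactly. Their poses are not given: they have to be found in the camera images.
- post_nose (a point): Tip, on the axis, of the sizing gauge's upright stepped post; sinks with the post. z up. Bare steel nose cone, 8 to 20 mm diameter over 10 mm, then steel land 20 mm diameter to 19.5 mm below the tip, then the red, yellow and blue steps, each wider. Post stands in a fixed grey base 90 x 90 x 30 mm, its underside 110 mm below the tip at rest
- step_red (a point): On the post's axis at the top edge of the red step, 19.5 mm below the tip: 45 degree shoulder widening from 20 to 25 mm diameter, then 25 mm for 11.5 mm. Stops a bushing of 22 mm bore: lower rim 20.5 mm below the tip. One held off-centre may also catch on a shoulder it should pass: ease it sideways 1 to 2 mm to feel if it goes on
- step_yellow (a point): On the post's axis at the top edge of the yellow step, 33.5 mm below the tip: 45 degree shoulder widening from 25 to 30 mm diameter, then 30 mm for 11 mm. Stops a bushing of 27 mm bore: lower rim 34.5 mm below the tip
- step_blue (a point): On the post's axis at the top edge of the blue step, 47 mm below the tip: 45 degree shoulder widening from 30 to 36 mm diameter, then 36 mm for 30 mm down to the base. Stops a bushing of 32 mm bore: lower rim 48 mm below the tip
- post (a joint): How far the post has sunk, in m: 0 = up (rest), bottom stop at 0.006. About 3 N starts it, then about 2 N per mm (8 N sinks it some 2.5 mm). The seating push counts when it is sunk at least 1.5 mm for 0.3 s with the bushing home and level
- ring_a_mid (a point): One of three plain aluminium bushings that look alike: outer diameter 52 mm, 24 mm high, about 90 g, standing flat with the bore upright; the bore is 22, 27 or 32 mm (a different one for each of the three; which is not told). This point: on its axis, half-way up; z along its axis
- ring_b_mid (a point): One of three plain aluminium bushings that look alike: outer diameter 52 mm, 24 mm high, about 90 g, standing flat with the bore upright; the bore is 22, 27 or 32 mm (a different one for each of the three; which is not told). This point: on its axis, half-way up; z along its axis
- ring_c_mid (a point): One of three plain aluminium bushings that look alike: outer diameter 52 mm, 24 mm high, about 90 g, standing flat with the bore upright; the bore is 22, 27 or 32 mm (a different one for each of the three; which is not told). This point: on its axis, half-way up; z along its axis
- mat: Green mat, 100 x 100 x 4 mm, fixed; the bushing to be sized starts near its middle. Origin: centre of the underside
- board: Cardboard sheet, 110 x 200 x 4 mm, fixed, with the two waiting bushings, which stay there. Origin: centre of the underside
- tray_red_in (a point): Red open tray, fixed, 120 x 120 mm outside, 30 mm high, walls 4 mm. This point: centre of its inner floor, 4 mm above the table; x and y along its sides
- tray_yellow_in (a point): Yellow open tray, fixed, 120 x 120 mm outside, 30 mm high, walls 4 mm. This point: centre of its inner floor, 4 mm above the table; x and y along its sides
- tray_blue_in (a point): Blue open tray, fixed, 120 x 120 mm outside, 30 mm high, walls 4 mm. This point: centre of its inner floor, 4 mm above the table; x and y along its sides
- dome_mid (a point): Bystander: white dome camera housing with dark dome, 110 mm across, 62 mm high; this point on its axis 30 mm up
- carton_mid (a point): Bystander: closed brown carton 100 x 130 x 60 mm; its centre
- bracket_mid (a point): Bystander: white angle bracket 70 x 90 x 60 mm; this point 20 mm above its underside's centre
- jar_mid (a point): Bystander: clear closed jar 60 mm across, 75 mm high; its centre
- driver_grip (a point): Bystander: screwdriver lying on the table; this point in the middle of its handle
There are look-alikes about, which are no part of the job. Of the things like the part that bears tray_yellow_in, leave any that is pink or turquoise; of the rest the larger one is meant.

How it is judged:
On the way:
1. The bushing is pressed home and level on the step that stops it, with the sprung post sunk at least 1.5 mm, for 0.3 s (((horizontal distance between ring_a_mid and post_nose below 0.003 m and z of ring_a_mid in the frame of post_nose between -0.0265 and -0.0185 m and angle between ring_a_mid's own z axis and vertical below 0.12 rad and value of joint post above 0.0015 m) or (horizontal distance between ring_b_mid and post_nose below 0.003 m and z of ring_b_mid in the frame of post_nose between -0.04 and -0.032 m and angle between ring_b_mid's own z axis and vertical below 0.12 rad and value of joint post above 0.0015 m) or (horizontal distance between ring_c_mid and post_nose below 0.003 m and z of ring_c_mid in the frame of post_nose between -0.0125 and -0.0045 m and angle between ring_c_mid's own z axis and vertical below 0.12 rad and value of joint post above 0.0015 m))), for 0.3 s.
At the end, for the whole second after the job is handed in: The sized bushing lies flat and at rest in the tray whose colour is that of the step that stopped it (centre within 45 mm of the tray's middle and below 25 mm), and no bushing is on or above the green mat (((horizontal distance between ring_a_mid and tray_yellow_in below 0.045 m and height (world z) of ring_a_mid below 0.025 m and angle between ring_a_mid's own z axis and vertical below 0.1 rad and linear speed of ring_a below 0.02 m/s) or (horizontal distance between ring_b_mid and tray_blue_in below 0.045 m and height (world z) of ring_b_mid below 0.025 m and angle between ring_b_mid's own z axis and vertical below 0.1 rad and linear speed of ring_b below 0.02 m/s) or (horizontal distance between ring_c_mid and tray_red_in below 0.045 m and height (world z) of ring_c_mid below 0.025 m and angle between ring_c_mid's own z axis and vertical below 0.1 rad and linear speed of ring_c below 0.02 m/s)) and horizontal distance between each of ring_a_mid, ring_b_mid, ring_c_mid and mat above 0.07 m); the robot touches nothing.
It fails at once if the post is driven down to its bottom stop (sunk more than 5 mm) (value of joint post above 0.005 m).
It fails at once if the bushing is forced on the post (more than 25 N between bushing and post) (contact force between any of ring_a, ring_b, ring_c and post above 25 N).
It fails at once if a waiting bushing is moved (a second bushing shifted more than 20 mm) (distance of each of ring_a_mid, ring_b_mid from where it was at the start of the episode above 0.02 m or distance of each of ring_b_mid, ring_c_mid from where it was at the start of the episode above 0.02 m or distance of each of ring_a_mid, ring_c_mid from where it was at the start of the episode above 0.02 m).
It fails at once if a bystander is shifted more than 30 mm (distance of any of dome_mid, carton_mid, bracket_mid, jar_mid, driver_grip from where it was at the start of the episode above 0.03 m).
It also fails if it takes over 61 s, if anything falls off the work surface, if the arm or the gripper's body presses on something with over 40 N, if the wrist force passes 120 N, or if a joint passes its speed limit or range.

ROBOT

A 7-joint arm with a two-finger parallel gripper is mounted at the origin on the work surface. World frame = base frame: x ahead of the robot, y to its left, z up, the work surface at z = 0. Lengths are in m, angles in rad, forces in N, time in s.
With the tool pointing down it reaches from about 0.425 to 0.875 m from the base axis. Payload 4.7 kg.
Tool frame: the origin (TCP) lies on the centre line of the jaws, within the pads' length; the fingertips stand 22 mm ahead of it and the grasp point (between the pads) lies 3 mm ahead of it; z points along the fingers, y is the direction in which the jaws open and shut (so a half turn about z gives the same grasp; the last joint's range is limited). The gripper opens to 87 mm and grips with 3 to 60 N. Pads are 19 mm wide; open, the fingers measure 117 mm over their backs; the gripper's body (75 mm by 190 mm) begins 51 mm behind the grasp point.
Start: joints at [-1.097, 0.321, -0.07, 1.45, 0.023, 1.371, -0.057], TCP at [0.288, 0.582, 0.245] pointing down, gripper open.
Joint ranges: [-2.86, 2.86], [-0.3, 2.09], [-1.38, 1.24], [0.06, 2.45], [-1.56, 4.7], [0.09, 2.05], [-2.69, 2.69]. Speed limits (rad/s): [2.57, 2.57, 3.14, 3.14, 3.14, 3.14, 3.14].

INTERFACE

Orientations are given as a rotation vector (axis times angle).
In Python, from bench import ctrl, imaging, close_job, finder gives the robot as it stands. The module is installed in compiled form; this text tells all that it offers.
- The arm moves only by the shell command python3 -m jog 'ROWS' [FORCE]. ROWS is JSON, a list that holds one entry, the list of rows, each a list of 7 numbers: the shift along the tool's x, y, z in cm, then the turn, a rotation vector about the tool's x, y, z in degrees, then the finger opening in cm, from 0 to 8.7. In form: [[[dx, dy, dz, ax, ay, az, claw], ...]]. A call has 1 to 12 rows; each row shifts and turns the commanded pose from where the row before left it, along the tool's axes as they then stand; what a row does not reach is not made up. A row lasts 1/10 s, in which the tool goes at most 50 mm and 8.59 degrees, less where a joint would pass 70% of its speed; a pose out of reach is approached as far as the arm can. A call is refused whole if a number of a shift passes 5 or a number of a turn 8.59, either way. A call with a gripper value outside its range is refused whole. The fingers move at their own pace and stop on an object; FORCE is the grip in N (left out, the last holds). Time passes only in rows, so rows that do not move let the fingers close. It gives the time, the measured TCP pose, the force and the opening at its end, in the units of the state.
- ctrl.get_state(): the state, without advancing time (a new reading comes with each control period).
- imaging.get_image(name): name is "side" or "top" or "wrist"; returns a dict with "frame" (420x560x3 uint8, red, green, blue), "intrinsics" (3x3 intrinsics, pixels), "pose" (4x4, takes a point from camera to world coordinates). Camera axes: x right, y down, z forward; pixel columns grow to the right and rows downward; lengths in m; the calibration is good to about 2 mm. A picture is of the moment at which its call begins. There is no depth.
- close_job(): hands the job in, once; it reports no verdict.
Trained networks look in the newest picture that a camera, given by its name, has taken for a name from the list of things; names that differ only in an ending like _2 or _b are one class to them, and where a whole thing is asked for, a point or a joint stands for the part that bears it (a point fixed in the world has none). Each returns a list of dicts, best first, with "conf" (0 to 1); they miss things now and then, are a little off and sometimes report something else, mostly with a low value. They report only what shows in the picture. A call takes as long as a camera call. They do not tell look-alikes from the thing itself.
- finder.trace(label, camera): "region" (420x560 bool, what is visible of it) and "point" ([row, column] as shares, 0 to 1, of the picture: columns of its width, rows of its height, amid what is visible of it).
- finder.spot_point(label, camera): "point" ([row, column] as shares, 0 to 1, of the picture: columns of its width, rows of its height: a listed point, or the origin of a listed thing).
The state is a dict: "time": time; "joint_positions": joint angles; "qd": joint speeds; "joint_torque": joint torques, N m; "position": TCP position; "tool_rot": TCP orientation; "ft_force": force on the tool from outside, world axes, zero at the start; "torque": the same for the moment, N m; "grip_width": opening from 0.0 (shut) to 1.0 (fully open).
Only numpy, scipy, OpenCV 4.12 (cv2) and the standard library are available. Lean on these libraries where they do the work, as an engineer would, in place of code of your own. Each camera call takes 0.05 s, during which the arm holds its last target. There are 200 camera calls.

## Working session

There is one attempt and no reset: what is moved stays moved. The work goes in short steps, Python scripts to look and compute and a shell command to move; the robot and the scene stay as the last step left them, time stands still between calls to the robot, and variables do not carry over. Pictures are saved under pics/ and viewed, about 8 in all and at most 12, crops included, and the job is handed in when it is done.

```bash
mkdir -p pics; cat > h.py <<'E'
import numpy as np, cv2
from bench import ctrl, imaging, finder
from scipy.spatial.transform import Rotation as R
def snap(c,fn=None):
    im=imaging.get_image(c)
    if fn: cv2.imwrite('pics/'+fn,im['frame'][:,:,::-1])
    return im
def proj(im,uv,z):
    K,T=im['intrinsics'],im['pose']
    d=T[:3,:3]@np.linalg.solve(K,[uv[0],uv[1],1.]); o=T[:3,3]
    return (o+d*(z-o[2])/d[2])
def pix(im,p):
    K,T=im['intrinsics'],im['pose']
    q=K@(T[:3,:3].T@(np.array(p)-T[:3,3])); return q[:2]/q[2]
def find(im,c,l,z,n=4):
    for d in finder.spot_point(l,c)[:n]:
        uv=np.array([d['point'][1]*560,d['point'][0]*420])
        print(c,l,round(d['conf'],2),uv.round(1),proj(im,uv,z).round(4))
E
python3 - <<'E'
from h import *
a=snap('top','t0.png');b=snap('side','s0.png')
print(a['pose'].round(3),b['pose'].round(3))
s=ctrl.get_state();print(s['position'],s['tool_rot'],s['ft_force'],s['time'])
for c,im in(('top',a),('side',b)):
  for l,z in (('post_nose',.11),('ring_a_mid',.016),('mat',0),('board',0),('tray_red_in',.004),('tray_yellow_in',.004),('tray_blue_in',.004),('dome_mid',.03),('carton_mid',.03),('bracket_mid',.02),('jar_mid',.037),('driver_grip',.015)): find(im,c,l,z)
E
```

```text
[[-0.065 -0.974  0.215  0.342]
 [-0.998  0.064 -0.01   0.012]
 [-0.004 -0.215 -0.977  0.992]
 [ 0.     0.     0.     1.   ]] [[-0.93  -0.279  0.238  0.2  ]
 [-0.367  0.685 -0.629  0.901]
 [ 0.012 -0.673 -0.74   1.13 ]
 [ 0.     0.     0.     1.   ]]
[0.28829419 0.58205183 0.24357602] [-7.15860429e-01 -3.05863669e+00  2.65144175e-03] [-0.37845381  0.04921409  0.34221701] 0.1
top post_nose 0.46 [285.8 231. ] [4.68e-01 2.00e-04 1.10e-01]
top ring_a_mid 0.8 [378.1 238.4] [ 0.4467 -0.2372  0.016 ]
top mat 0.55 [376.1 237. ] [ 0.4524 -0.2365  0.    ]
top mat 0.52 [280. 184.] [0.6127 0.0059 0.    ]
top board 0.72 [283.6 232.1] [0.4813 0.0048 0.    ]
top board 0.63 [130.8 190.6] [0.621  0.4091 0.    ]
top board 0.57 [178.9 260.3] [0.4256 0.2805 0.    ]
top tray_red_in 0.84 [278.  184.4] [0.6109 0.0114 0.004 ]
top tray_yellow_in 0.97 [152.  131.5] [0.7863 0.3521 0.004 ]
top tray_yellow_in 0.78 [216.7 180.7] [0.6322 0.176  0.004 ]
top tray_yellow_in 0.65 [379.3 307.5] [ 0.2747 -0.2225  0.004 ]
top tray_yellow_in 0.56 [156.1 330.3] [0.2563 0.3372 0.004 ]
top tray_blue_in 0.93 [350.3 181.3] [ 0.
[... 923 characters left out ...]
 0.87 [238.2 261.4] [0.6226 0.1836 0.004 ]
side tray_yellow_in 0.74 [154.1 288. ] [0.7983 0.3519 0.004 ]
side tray_yellow_in 0.41 [387.5 201.1] [ 0.2784 -0.2154  0.004 ]
side tray_blue_in 0.64 [293.8 180.8] [ 0.5936 -0.1883  0.004 ]
side dome_mid 0.73 [222.1 204.1] [0.7549 0.0192 0.03  ]
side carton_mid 0.71 [206.9 317.2] [0.6112 0.3901 0.03  ]
side bracket_mid 0.7 [193.8 248.5] [0.7561 0.2003 0.02  ]
side bracket_mid 0.36 [266.1 221. ] [0.6032 0.0238 0.02  ]
side jar_mid 0.92 [250.8 159. ] [ 0.7558 -0.2003  0.037 ]
side jar_mid 0.32 [287.9 312.8] [0.4212 0.3044 0.037 ]
side driver_grip 0.69 [307.2 137.1] [ 0.6263 -0.4097  0.015 ]
side driver_grip 0.69 [251.7 160. ] [ 0.762  -0.2189  0.015 ]
```

View pics/t0.png

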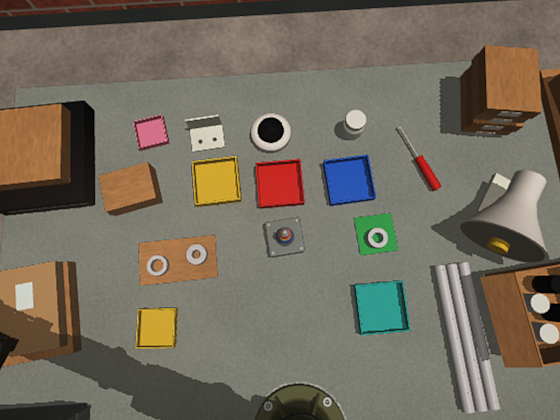

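View pics/s0.png

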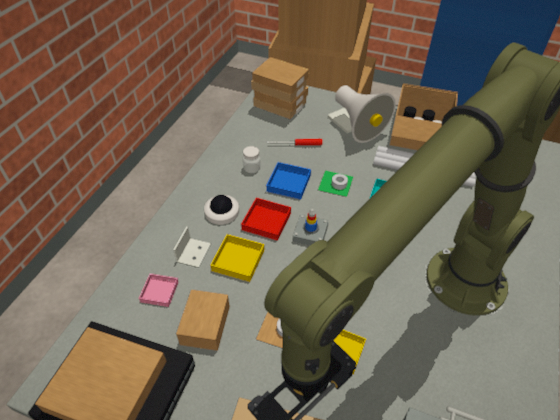

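The top view shows mat and bushing at about (377,237), gauge post at (285,235), waiting bushings at (157,265) and (197,254). Trays are red (279,184) and blue (349,181). The yellow-class candidates are (217,181) yellow, larger at about 48 px; (156,328) yellow, smaller at about 40 px; pink (152,132); turquoise (381,307). The larger yellow at (217,181) fits the description. I'll crop to confirm it if the yellow tray is needed. First I align the tool with the world axes.

```bash
python3 -m jog '[[[0,0,0,0,0,7.96,8.7],[0,0,0,0,0,7.96,8.7],[0,0,0,0,0,7.96,8.7],[0,0,0,0,0,7.96,8.7],[0,0,0,0,0,7.96,8.7],[0,0,0,0,0,7.96,8.7],[0,0,0,0,0,7.96,8.7],[0,0,0,0,0,7.96,8.7],[0,0,0,0,0,0,8.7]]]' 20
python3 -m jog '[[[-2.5,1.8,0,0,0,0,8.7],[-2.5,1.8,0,0,0,0,8.7],[-2.5,1.8,0,0,0,0,8.7],[-2.5,1.8,0,0,0,0,8.7],[-2.5,1.8,0,0,0,0,8.7],[-2.5,1.8,0,0,0,0,8.7],[-2.5,1.8,0,0,0,0,8.7],[-2.5,1.8,0,0,0,0,8.7],[-2.5,1.8,0,0,0,0,8.7],[-3,0,0,0,0,0,8.7],[-3,0,0,0,0,0,8.7],[-3,0,0,0,0,0,8.7]]]'
python3 -m jog '[[[-4,0,0,0,0,0,8.7],[-4,0,0,0,0,0,8.7],[-4,0,0,0,0,0,8.7],[-4,0,0,0,0,0,8.7],[-4,0,0,0,0,0,8.7],[-4,0,0,0,0,0,8.7],[-4,0,0,0,0,0,8.7],[-4,0,0,0,0,0,8.7],[-4,0,0,0,0,0,8.7],[-4,0,0,0,0,0,8.7],[-4,0,0,0,0,0,8.7],[0,0,0,0,0,0,8.7]]]'
```

```text
time: 2.2
position: [0.2884, 0.5825, 0.2446]
tool_rot: [2.222, 2.22, 0.0]
ft_force: [0.6, 0.5, 0.1]
grip_width: 0.998
time: 3.4
position: [0.4504, 0.2662, 0.2446]
tool_rot: [2.218, 2.225, 0.0]
ft_force: [-0.5, -0.2, 0.2]
grip_width: 0.999
time: 4.6
position: [0.4491, -0.1789, 0.2453]
tool_rot: [2.227, 2.212, -0.001]
ft_force: [0.1, 0.2, -0.3]
grip_width: 0.999
```

```bash
python3 - <<'E'
from h import *
a=snap('wrist','w1.png');print(a['pose'].round(3)); print(pix(a,[.447,-.237,.016]))
find(a,'wrist','ring_a_mid',.016);find(a,'wrist','mat',0)
t=snap('top')
find(t,'top','post_nose',.11);find(t,'top','ring_a_mid',.016)
s=snap('side');find(s,'side','post_nose',.11);find(s,'side','ring_a_mid',.016)
E
```

```text
[[ 1.    -0.007  0.     0.449]
 [-0.007 -0.962 -0.273 -0.105]
 [ 0.002  0.273 -0.962  0.385]
 [ 0.     0.     0.     1.   ]]
[276.15504177 227.68803721]
wrist ring_a_mid 0.91 [278.1 222.7] [ 0.4495 -0.2303  0.016 ]
wrist ring_a_mid 0.42 [289.  221.4] [ 0.4633 -0.2287  0.016 ]
wrist mat 0.74 [287.3 221.8] [ 0.4617 -0.2346  0.    ]
top post_nose 0.76 [286.2 231.5] [ 0.4668 -0.0007  0.11  ]
top ring_a_mid 0.46 [375.7 238.6] [ 0.4466 -0.231   0.016 ]
top ring_a_mid 0.41 [349.7 180.6] [ 0.6054 -0.1801  0.016 ]
side post_nose 0.79 [311.5 209.1] [0.4672 0.0039 0.11  ]
side ring_a_mid 0.47 [341.1 180.9] [ 0.4432 -0.236   0.016 ]
```

View pics/w1.png

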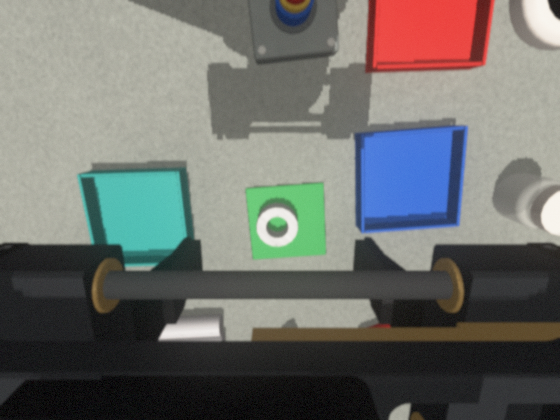

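The wrist view shows the bushing at (277,226) on the green mat, the gauge post at (293,5) and the blue tray at (411,178). I'll fit the rims at sub-pixel level.

```bash
cat >> h.py <<'E'
def rim(im,u,v,r,ztop,thr=None,sc=8,fn=None):
    """fit outer (bright) region and bore ellipses around pixel u,v; print world centres and diameters"""
    u,v=int(u),int(v); c=im['frame'][v-r:v+r,u-r:u+r]
    big=cv2.resize(c,None,fx=sc,fy=sc,interpolation=cv2.INTER_CUBIC)
    m=big.min(axis=2)
    t,b=cv2.threshold(m,0 if thr is None else thr,255,cv2.THRESH_BINARY+(cv2.THRESH_OTSU if thr is None else 0))
    cs,h=cv2.findContours(b,cv2.RETR_CCOMP,cv2.CHAIN_APPROX_NONE)
    for q,hh in zip(cs,h[0]):
        if len(q)<20*sc/2: continue
        p=q[:,0,:].astype(float)/sc-.5+.5/sc+np.array([u-r,v-r])
        P=np.array([proj(im,x,ztop)[:2] for x in p]).astype(np.float32)
        e=cv2.fitEllipse(P*1000)
        print('outer' if hh[3]<0 else 'hole',len(q),'ctr',np.round(e[0],1),'axes',np.round(e[1],1),'bbox',P.min(0).round(4),P.max(0).round(4),'t',t)
    if fn: cv2.imwrite('pics/'+fn,np.hstack([big[:,:,::-1],cv2.merge([b]*3)]))
E
python3 - <<'E'
from h import *
a=snap('wrist')
rim(a,277,226,30,.028,fn='r1.png')
t=snap('top');rim(t,377,238,22,.028)
# yellow tray sizes in top image
hsv=cv2.cvtColor(t['frame'],cv2.COLOR_RGB2HSV); m=cv2.inRange(hsv,(18,90,60),(35,255,255))
for q in cv2.findContours(m,cv2.RETR_EXTERNAL,cv2.CHAIN_APPROX_NONE)[0]:
    if cv2.contourArea(q)>500:
        P=np.array([proj(t,x,.03)[:2] for x in q[:,0,:]]).astype(np.float32); print(cv2.minAreaRect(P))
E
```

```text
outer 924 ctr [ 447.7 -232.5] axes [51.2 51.4] bbox [ 0.4221 -0.2581] [ 0.4733 -0.2067] t 164.0
hole 477 ctr [ 447.6 -232.6] axes [26.4 26.9] bbox [ 0.4343 -0.2458] [ 0.461  -0.2192] t 164.0
outer 262 ctr [ 449.3 -215.2] axes [ 7.9 48.8] bbox [ 0.4293 -0.2191] [ 0.469 -0.211] t 92.0
outer 582 ctr [ 424.8 -180.1] axes [22.5 80.2] bbox [ 0.395  -0.1921] [ 0.4738 -0.1688] t 92.0
outer 134 ctr [ 505.8 -187. ] axes [ 4.5 21.8] bbox [ 0.5032 -0.1996] [ 0.5082 -0.1802] t 92.0
((0.2644522488117218, 0.3284703195095062), (0.0982842817902565, 0.09349207580089569), 87.3270492553711)
((0.6248514652252197, 0.17404630780220032), (0.1270488202571869, 0.12263096868991852), 3.4254889488220215)
((0.3667186498641968, -0.43018969893455505), (0.2544272840023041, 0.7203403115272522), 82.1651382446289)
```

View pics/r1.png

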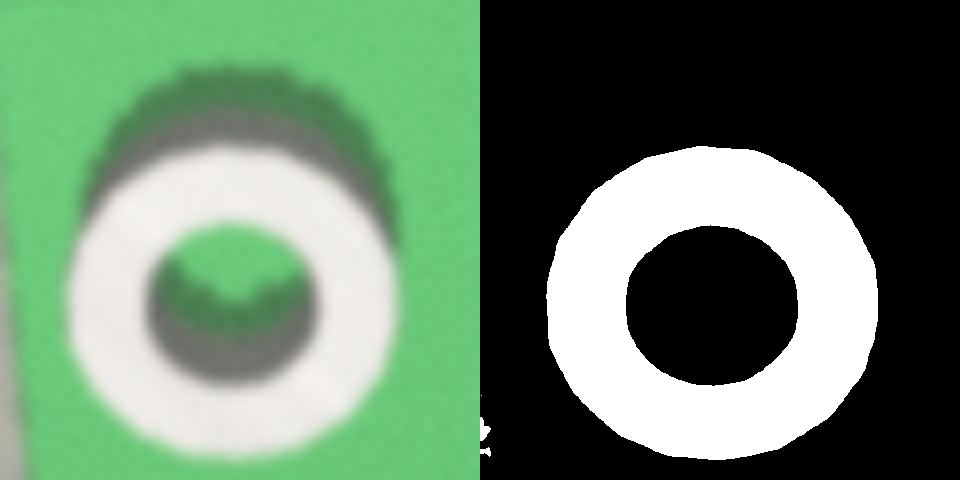

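Rim fit: outer 51.3 mm, bore about 26.7 mm, so it should be the 27 mm bushing and stop on yellow. Its axis is at (0.4477, -0.2325). The yellow tray at (217,181) px measures about 125 mm against about 96 mm for the other, so it is the one meant.

```bash
python3 -m jog '[[[-1.8,0,3,0,0,0,8.7],[-1.8,0,3,0,0,0,8.7],[-1.8,-0.1,3,0,0,0,8.7],[0,0,3,0,0,0,8.7],[0,0,3,0,0,0,8.7],[0,0,2.5,0,0,0,8.7],[0,0,0,0,0,0,8.7]]]' 20
```

```text
time: 5.85
position: [0.4466, -0.2255, 0.0666]
tool_rot: [-2.218, -2.217, 0.007]
ft_force: [0.0, -0.6, 0.3]
grip_width: 1.002
```

```bash
python3 -m jog '[[[0,0,0,0,0,0,8.7]]]'; python3 - <<'E'
from h import *
a=snap('wrist');rim(a,*pix(a,[.4477,-.2325,.028]),60,.028,sc=4); print(pix(a,[.4477,-.2325,.028]))
print(ctrl.get_state()['position'])
E
```

```text
time: 5.95
position: [0.4492, -0.2267, 0.0699]
tool_rot: [-2.222, -2.221, 0.001]
ft_force: [0.2, -0.3, 0.8]
grip_width: 0.999
outer 1036 ctr [ 455.1 -272.1] axes [  7.3 141.4] bbox [ 0.406  -0.2755] [ 0.4873 -0.2681] t 145.0
outer 482 ctr [ 412.1 -234.5] axes [ 8.1 42.2] bbox [ 0.4077 -0.2465] [ 0.4166 -0.2112] t 145.0
outer 881 ctr [ 447.8 -229.2] axes [42.3 53.8] bbox [ 0.4218 -0.2472] [ 0.4738 -0.207 ] t 145.0
hole 469 ctr [ 447.8 -232.2] axes [26.3 27.2] bbox [ 0.4345 -0.2456] [ 0.461  -0.2195] t 145.0
[275.91642751 249.77524074]
[ 0.44995418 -0.22690965  0.07065895]
```

```bash
python3 -m jog '[[[-0.54,-0.2,1,0,0,0,8.7],[0,0,1,0,0,0,8.7],[0,0,1,0,0,0,8.7],[0,0,0.7,0,0,0,8.7],[0,0,0,0,0,0,8.7],[0,0,0,0,0,0,8.7]]]'
```

```text
time: 6.6
position: [0.447, -0.232, 0.0323]
tool_rot: [-2.222, -2.221, 0.001]
ft_force: [0.2, 0.3, 1.0]
grip_width: 1.0
```

```bash
python3 -m jog '[[[0,0.07,0.3,0,0,0,8.7],[0,0,0,0,0,0,7],[0,0,0,0,0,0,4.5],[0,0,0,0,0,0,4.5],[0,0,0,0,0,0,4.5],[0,0,0,0,0,0,4.5],[0,0,0,0,0,0,4.5],[0,0,0,0,0,0,4.5]]]' 30
```

```text
time: 7.4
position: [0.448, -0.232, 0.0296]
tool_rot: [2.222, 2.221, 0.0]
ft_force: [0.3, -0.7, 0.1]
grip_width: 0.59
```

```bash
python3 -m jog '[[[0,0,-2,0,0,0,4.5],[0,0,-3,0,0,0,4.5],[0,0,-3,0,0,0,4.5],[0,0,-3,0,0,0,4.5],[0,0,-3,0,0,0,4.5],[0,0,-2,0,0,0,4.5],[3,0.5,0,0,0,0,4.5],[3,0.5,0,0,0,0,4.5],[3,0.5,0,0,0,0,4.5],[3,0.4,0,0,0,0,4.5],[3,0,0,0,0,0,4.5],[0,0,0,0,0,0,4.5]]]'
python3 - <<'E'
from h import *
a=snap('wrist','w2.png')
find(a,'wrist','post_nose',.11);find(a,'wrist','step_red',.0905);find(a,'wrist','step_yellow',.0765);find(a,'wrist','step_blue',.063);find(a,'wrist','ring_a_mid',.176)
t=snap('top');find(t,'top','post_nose',.11);s=snap('side');find(s,'side','post_nose',.11)
st=ctrl.get_state();print(st['position'],st['ft_force'],st['grip_width'])
E
```

```text
time: 8.6
position: [0.4667, -0.0773, 0.1891]
tool_rot: [-2.213, -2.227, -0.001]
ft_force: [0.1, -0.6, -1.2]
grip_width: 0.59
wrist post_nose 0.92 [277.9 109.2] [0.466  0.0042 0.11  ]
wrist step_yellow 0.94 [278.  110.6] [0.4661 0.0043 0.0765]
wrist step_blue 0.86 [278.1 109.5] [0.4662 0.0056 0.063 ]
wrist step_blue 0.63 [412.6 111.5] [0.5776 0.0047 0.063 ]
top post_nose 0.45 [287.8 230.4] [ 0.4691 -0.0045  0.11  ]
side post_nose 0.71 [313.4 209.5] [0.4618 0.0033 0.11  ]
side post_nose 0.46 [193.4 246.1] [0.716  0.2504 0.11  ]
[ 0.46684248 -0.08257014  0.1895392 ] [-0.36852934  0.58571032 -0.77469251] 0.5902454453328337
```

View pics/w2.png

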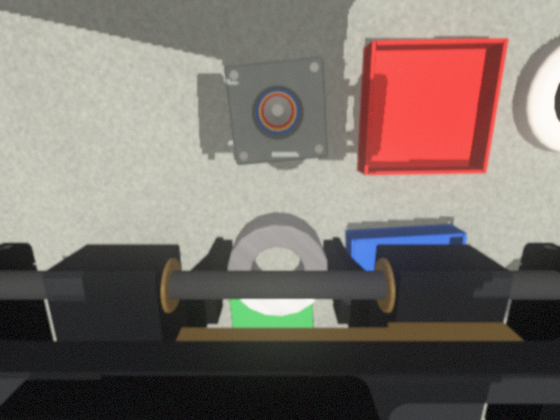

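The wrist view shows the post from above at (278,110), concentric, and the bushing held level between the pads at (277,265). I'll fit the coloured steps for a precise axis.

```bash
cat >> h.py <<'E'
def steps(im,u,v,r=32,sc=8):
    u,v=int(u),int(v); big=cv2.resize(im['frame'][v-r:v+r,u-r:u+r],None,fx=sc,fy=sc,interpolation=cv2.INTER_CUBIC)
    hsv=cv2.cvtColor(big,cv2.COLOR_RGB2HSV)
    for n,lo,hi,z in (('blue',(100,80,20),(130,255,255),.060),('yel',(12,80,40),(35,255,255),.074),('red',(0,80,40),(11,255,255),.088)):
        b=cv2.inRange(hsv,lo,hi); q=max(cv2.findContours(b,cv2.RETR_EXTERNAL,cv2.CHAIN_APPROX_NONE)[0],key=len,default=None)
        if q is None or len(q)<40: continue
        P=np.array([proj(im,x,z)[:2] for x in cv2.convexHull(q)[:,0,:]/sc-.5+.5/sc+np.array([u-r,v-r])]).astype(np.float32)
        e=cv2.fitEllipse(P*1000); print(n,np.round(e[0],1),np.round(e[1],1))
E
python3 - <<'E'
from h import *
for i in range(2):
  a=snap('wrist'); st=ctrl.get_state(); print(st['position'].round(4),a['pose'][:3,3].round(4)); steps(a,278,110)
rim(a,277,265,60,.2,sc=4)
E
```

```text
[ 0.4669 -0.0824  0.1895] [ 0.4664 -0.0086  0.3299]
blue [465.5   4.4] [36.4 36.4]
yel [465.5   4.3] [29.2 29.3]
red [465.5   4.6] [24.6 25.6]
[ 0.4669 -0.0823  0.1896] [ 0.4664 -0.0084  0.3299]
blue [465.5   4.4] [36.4 36.5]
yel [465.6   4.3] [29.3 29.3]
red [465.5   4.6] [24.6 25.6]
outer 292 ctr [441.2 -99.7] axes [ 7.1 17.1] bbox [ 0.4364 -0.1049] [ 0.4445 -0.0907] t 133.0
outer 935 ctr [476.  -96.4] axes [13.6 50.8] bbox [ 0.4482 -0.105 ] [ 0.4953 -0.0902] t 133.0
outer 1001 ctr [466.3 -65.5] axes [23.2 47.6] bbox [ 0.4434 -0.0755] [ 0.4889 -0.053 ] t 133.0
outer 1308 ctr [466.1 -52.7] axes [20. 61.] bbox [ 0.439 -0.063] [ 0.4929 -0.0439] t 133.0
```

```bash
python3 -m jog '[[[2,-0.14,0,0,0,0,4.5],[2,0,0,0,0,0,4.5],[2,0,0,0,0,0,4.5],[2,0,1,0,0,0,4.5],[0.67,0,1.5,0,0,0,4.5],[0,0,1.5,0,0,0,4.5],[0,0,0,0,0,0,4.5],[0,0,0,0,0,0,4.5],[0,0,0,0,0,0,4.5]]]'
python3 - <<'E'
from h import *
a=snap('side');st=ctrl.get_state();print(st['position'],st['ft_force'])
u=pix(a,[.4655,.0044,.12]).astype(int);print(u)
c=a['frame'][u[1]-60:u[1]+60,max(0,u[0]-80):u[0]+80];cv2.imwrite('pics/s3.png',cv2.resize(c,None,fx=5,fy=5,interpolation=cv2.INTER_CUBIC)[:,:,::-1])
E
```

```text
time: 10.1
position: [0.4662, 0.0045, 0.1504]
tool_rot: [2.222, 2.22, 0.002]
ft_force: [0.5, -0.4, -0.5]
grip_width: 0.589
[0.46620972 0.00451917 0.15045779] [-0.16962776 -0.31963457 -1.6669038 ]
[312 207]
```

View pics/s3.png

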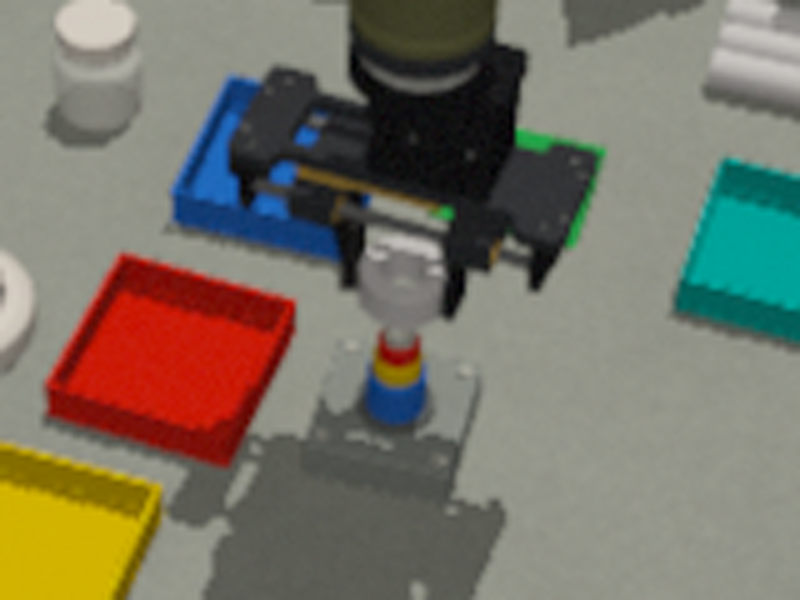

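The bushing is centred just over the nose and level. I descend, slowly near the shoulders.

```bash
python3 -m jog '[[[0,-0.06,0.6,0,0,0,4.5],[0,0,0.6,0,0,0,4.5],[0,0,0.6,0,0,0,4.5],[0,0,0.6,0,0,0,4.5],[0,0,0,0,0,0,4.5],[0,0,0,0,0,0,4.5],[0,0,0,0,0,0,4.5]]]'; python3 -m jog '[[[0,0,0.2,0,0,0,4.5],[0,0,0.2,0,0,0,4.5],[0,0,0.2,0,0,0,4.5],[0,0,0,0,0,0,4.5],[0,0,0,0,0,0,4.5]]]'
```

```text
time: 10.85
position: [0.4652, 0.0047, 0.1257]
tool_rot: [2.222, 2.221, 0.001]
ft_force: [-0.9, 0.7, -1.4]
grip_width: 0.588
time: 11.35
position: [0.4649, 0.0047, 0.1195]
tool_rot: [-2.222, -2.221, 0.0]
ft_force: [-0.1, -0.1, -1.0]
grip_width: 0.587
```

```bash
for i in 1 2 3; do python3 -m jog '[[[0,0,0.1,0,0,0,4.5],[0,0,0.1,0,0,0,4.5],[0,0,0,0,0,0,4.5],[0,0,0,0,0,0,4.5]]]' | egrep 'pos|ft'; done
```

```text
position: [0.4649, 0.0047, 0.1175]
ft_force: [-0.2, 0.0, -1.2]
position: [0.4649, 0.0047, 0.1155]
ft_force: [0.3, 0.2, -0.5]
position: [0.4649, 0.0048, 0.1135]
ft_force: [-0.4, 0.1, -0.0]
```

```bash
for i in 1 2 ; do python3 -m jog '[[[0,0,0.1,0,0,0,4.5],[0,0,0,0,0,0,4.5],[0,0,0,0,0,0,4.5]]]' | egrep 'pos|ft'; done
```

```text
position: [0.4649, 0.0047, 0.1125]
ft_force: [0.9, 0.1, -0.5]
position: [0.465, 0.0048, 0.1115]
ft_force: [-1.1, -0.0, -0.3]
```

```bash
for i in 1 2 3 4; do python3 -m jog '[[[0,0,0.1,0,0,0,4.5],[0,0,0.1,0,0,0,4.5],[0,0,0,0,0,0,4.5],[0,0,0,0,0,0,4.5]]]' | egrep 'pos|ft'; done
```

```text
position: [0.465, 0.0047, 0.1095]
ft_force: [1.2, -0.2, -0.7]
position: [0.465, 0.0047, 0.1075]
ft_force: [0.3, 0.7, -1.8]
position: [0.465, 0.0047, 0.1055]
ft_force: [0.1, 0.3, -1.1]
position: [0.4649, 0.0047, 0.1035]
ft_force: [0.4, 0.1, -2.1]
```

```bash
for i in 1 2 3 4 5; do python3 -m jog '[[[0,0,0.07,0,0,0,4.5],[0,0,0,0,0,0,4.5],[0,0,0,0,0,0,4.5]]]' | egrep 'pos|ft'; done
```

```text
position: [0.465, 0.0047, 0.1029]
ft_force: [0.7, -0.2, -1.2]
position: [0.465, 0.0047, 0.1022]
ft_force: [1.0, 0.6, -0.8]
position: [0.465, 0.0047, 0.1016]
ft_force: [-0.1, 0.1, 0.9]
position: [0.4653, 0.0048, 0.101]
ft_force: [0.7, 0.4, 2.6]
position: [0.4653, 0.0047, 0.1003]
ft_force: [0.4, -0.1, 3.3]
```

Contact comes at TCP z of about 0.1015, which is the yellow step's height. I'll ease on up to about 8 N.

```bash
for i in 1 2 3; do python3 -m jog '[[[0,0,0.05,0,0,0,4.5],[0,0,0,0,0,0,4.5],[0,0,0,0,0,0,4.5]]]' | egrep 'pos|ft'; done
```

```text
position: [0.4653, 0.0048, 0.0998]
ft_force: [1.4, -0.0, 4.3]
position: [0.4653, 0.0048, 0.0993]
ft_force: [0.9, 0.0, 5.4]
position: [0.4653, 0.0048, 0.0989]
ft_force: [0.7, 0.7, 6.3]
```

```bash
python3 -m jog '[[[0,0,0.05,0,0,0,4.5],[0,0,0,0,0,0,4.5],[0,0,0,0,0,0,4.5],[0,0,0,0,0,0,4.5],[0,0,0,0,0,0,4.5],[0,0,0,0,0,0,4.5],[0,0,0,0,0,0,4.5],[0,0,0,0,0,0,4.5],[0,0,0,0,0,0,4.5],[0,0,0,0,0,0,4.5],[0,0,0,0,0,0,4.5],[0,0,0,0,0,0,4.5]]]'
python3 - <<'E'
from h import *
a=snap('side')
u=pix(a,[.4655,.0044,.08]).astype(int);print(u)
c=a['frame'][u[1]-45:u[1]+45,u[0]-60:u[0]+60];c1=cv2.resize(c,None,fx=6,fy=6,interpolation=cv2.INTER_CUBIC)[:,:,::-1]
cv2.imwrite('pics/s4.png',c1)
E
```

```text
time: 18.35
position: [0.4654, 0.0048, 0.0985]
tool_rot: [2.222, 2.221, 0.001]
ft_force: [0.7, -0.5, 7.8]
grip_width: 0.592
[311 216]
```

View pics/s4.png

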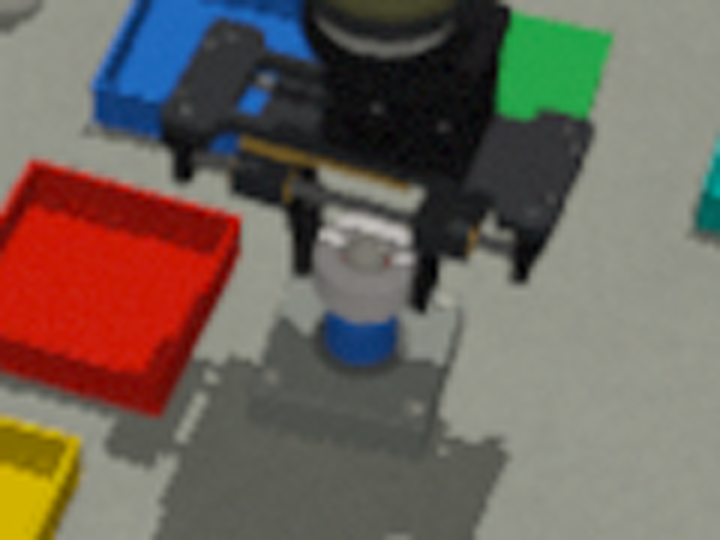

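The picture shows the bushing level on the post: the nose and a red glint inside the bore at (375,255), blue below at (360,340), and the yellow step hidden under the rim. I check that rim height by projection, then lift off.

```bash
python3 - <<'E'
from h import *
a=snap('side');st=ctrl.get_state();print(st['position'],st['ft_force'])
d=a['pose'][:2,3]-[.4655,.0044];d/=np.linalg.norm(d)
for n,z in(('red',.087),('yellow',.0727),('blue',.0595)):
  print(n,'rim front',((pix(a,[.4655+.026*d[0],.0044+.026*d[1],z])-[251,171])*6).round())
print('nose',((pix(a,[.4655,.0044,.1073])-[251,171])*6).round())
E
python3 -m jog '[[[0,0,-0.2,0,0,0,4.5],[0,0,-0.2,0,0,0,4.5],[0,0,-0.5,0,0,0,4.5],[0,0,-1,0,0,0,4.5],[0,0,-1,0,0,0,4.5],[0,0,-1,0,0,0,4.5],[0,0,-1,0,0,0,4.5],[0,0,-2,0,0,0,4.5],[0,0,-2,0,0,0,4.5],[0,0,0,0,0,0,4.5],[0,0,0,0,0,0,4.5]]]'
```

```text
[0.46539043 0.00474876 0.09850925] [-0.37781627  0.87416947  6.02735017]
red rim front [361. 302.]
yellow rim front [360. 322.]
blue rim front [358. 339.]
nose [366. 234.]
time: 19.55
position: [0.4648, 0.0048, 0.1871]
tool_rot: [-2.222, -2.221, -0.001]
ft_force: [-0.2, -0.3, -1.2]
grip_width: 0.591
```

The rim appears at about row 320, which matches yellow (322 predicted; red would be 302, blue 339). I head for the larger yellow tray and stop short to look.

```bash
python3 -m jog '[[[1,1.6,0,0,0,0,4.5],[1,2,0,0,0,0,4.5],[1,2,0,0,0,0,4.5],[1,2,0,0,0,0,4.5],[1,2,0,0,0,0,4.5],[1,2,0,0,0,0,4.5],[1,2,0,0,0,0,4.5],[1,2,0,0,0,0,4.5],[1,0.5,0,0,0,0,4.5],[0,0,0,0,0,0,4.5],[0,0,0,0,0,0,4.5]]]'
python3 - <<'E'
from h import *
a=snap('wrist','w5.png');find(a,'wrist','tray_yellow_in',.004)
t=snap('top'); h=cv2.resize(t['frame'][110:360,120:420],None,fx=2.6,fy=2.4,interpolation=cv2.INTER_CUBIC)
cv2.imwrite('pics/t5.png',h[:,:,::-1])
hsv=cv2.cvtColor(a['frame'],cv2.COLOR_RGB2HSV); m=cv2.inRange(hsv,(20,120,60),(35,255,255))
for q in cv2.findContours(m,cv2.RETR_EXTERNAL,cv2.CHAIN_APPROX_NONE)[0]:
    if cv2.contourArea(q)>1500:
        print(cv2.boundingRect(q),cv2.minAreaRect(np.array([proj(a,x,.03)[:2] for x in q[:,0,:]]).astype(np.float32)))
E
```

```text
time: 20.65
position: [0.6248, 0.0943, 0.1862]
tool_rot: [-2.221, -2.221, 0.003]
ft_force: [0.4, 0.0, -1.0]
grip_width: 0.593
wrist tray_yellow_in 0.91 [279.5 111.9] [0.6261 0.1763 0.004 ]
(209, 37, 137, 142) ((0.6267070174217224, 0.17579956352710724), (0.11897129565477371, 0.1187310516834259), 3.3731508255004883)
```

View pics/t5.png

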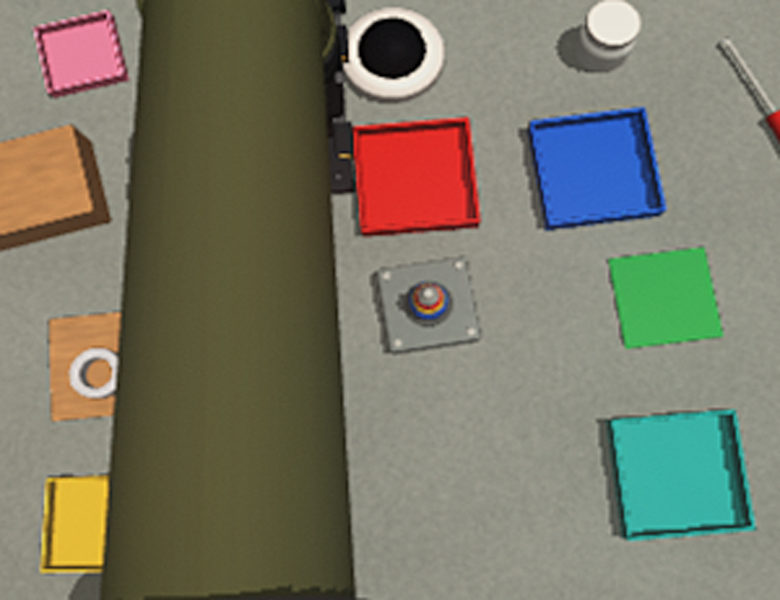

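View pics/w5.png

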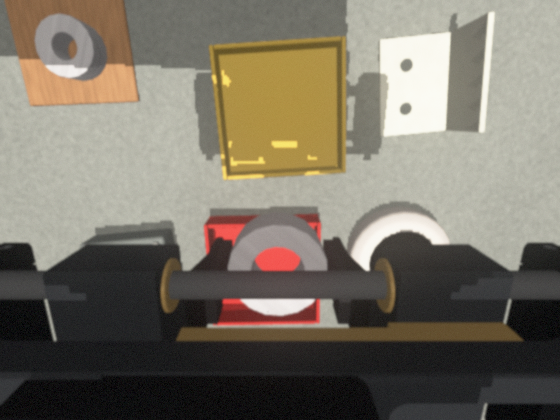

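The wrist view shows the yellow tray at (280,108), measuring 119 x 119 mm with its centre at (0.627, 0.176). The top crop shows the smaller yellow one at (75,525). The large one is confirmed, so I place there.

```bash
python3 -m jog '[[[2,0.2,0,0,0,0,4.5],[2,0,0,0,0,0,4.5],[2,0,1,0,0,0,4.5],[2.1,0,2,0,0,0,4.5],[0,0,2.5,0,0,0,4.5],[0,0,2.5,0,0,0,4.5],[0,0,2.5,0,0,0,4.5],[0,0,2,0,0,0,4.5],[0,0,1.5,0,0,0,4.5],[0,0,0,0,0,0,4.5],[0,0,0,0,0,0,4.5]]]'
```

```text
time: 21.9
position: [0.6282, 0.1762, 0.0472]
tool_rot: [2.221, 2.221, 0.0]
ft_force: [0.3, 0.1, -0.5]
grip_width: 0.59
```

```bash
python3 -m jog '[[[0,0,0.5,0,0,0,4.5],[0,0,0.5,0,0,0,4.5],[0,0,0.3,0,0,0,4.5],[0,0,0.1,0,0,0,4.5],[0,0,0,0,0,0,4.5],[0,0,0,0,0,0,4.5]]]'|egrep 'pos|ft'; for i in 1 2 3; do python3 -m jog '[[[0,0,0.1,0,0,0,4.5],[0,0,0,0,0,0,4.5],[0,0,0,0,0,0,4.5]]]' | egrep 'pos|ft'; done
```

```text
position: [0.6282, 0.1757, 0.0333]
ft_force: [0.2, -0.7, -1.0]
position: [0.628, 0.1757, 0.0321]
ft_force: [0.3, -0.4, -1.3]
position: [0.628, 0.1757, 0.031]
ft_force: [-0.3, -0.8, -1.4]
position: [0.628, 0.1756, 0.03]
ft_force: [0.1, -0.1, -0.7]
```

```bash
for i in 1 2; do python3 -m jog '[[[0,0,0.06,0,0,0,4.5],[0,0,0,0,0,0,4.5],[0,0,0,0,0,0,4.5]]]' | egrep 'pos|ft'; done
```

```text
position: [0.6281, 0.1757, 0.0297]
ft_force: [-1.2, -0.2, 1.3]
position: [0.6281, 0.1757, 0.0297]
ft_force: [-2.4, -0.0, 5.6]
```

The bushing is on the floor of the tray. I open a little and back straight out.

```bash
python3 -m jog '[[[0,0,0,0,0,0,6.4],[0,0,0,0,0,0,6.4],[0,0,0,0,0,0,6.4],[0,0,0,0,0,0,6.4],[0,0,-0.5,0,0,0,6.4],[0,0,-1.5,0,0,0,6.4],[0,0,-2.5,0,0,0,6.4],[0,0,-3,0,0,0,6.4],[0,0,-4,0,0,0,6.4],[0,0,-4,0,0,0,6.4],[-3,0,0,0,0,0,6.4],[-3,0,0,0,0,0,6.4]]]'
python3 -m jog '[[[-3,-1,0,0,0,0,6.4],[-3,-1,0,0,0,0,6.4],[0,0,0,0,0,0,6.4],[0,0,0,0,0,0,6.4]]]'
python3 - <<'E'
from h import *
a=snap('wrist','w6.png');find(a,'wrist','ring_a_mid',.016)
u=pix(a,[.628,.1757,.028]);print(u);rim(a,*u,40,.028)
E
```

```text
time: 25.2
position: [0.6292, 0.1163, 0.1873]
tool_rot: [2.217, 2.222, 0.008]
ft_force: [0.3, -0.6, -0.4]
grip_width: 0.731
time: 25.6
position: [0.6083, 0.0548, 0.1854]
tool_rot: [2.224, 2.218, 0.004]
ft_force: [-0.5, 0.5, -0.6]
grip_width: 0.736
wrist ring_a_mid 0.72 [297.8  68.8] [0.6275 0.175  0.016 ]
wrist ring_a_mid 0.49 [275.4 234.6] [0.6059 0.011  0.016 ]
[299.30603345  65.79567177]
outer 1367 ctr [627.5 175.3] axes [50.8 50.9] bbox [0.6022 0.1498] [0.6532 0.2008] t 114.0
hole 719 ctr [627.4 175.2] axes [26.8 27. ] bbox [0.614  0.1618] [0.641  0.1886] t 114.0
```

View pics/w6.png

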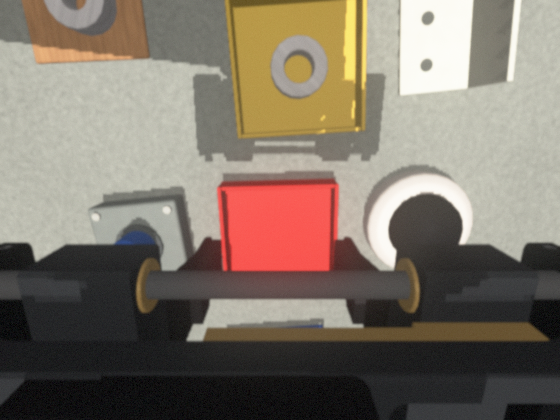

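The bushing lies flat in the middle of the yellow tray at (299,67), bore 26.9 mm. The arm is clear, so I hand in.

```bash
python3 -c "from bench import close_job; print(close_job())"
```

```text
the job is handed in; nothing more can be done
None
```

I sized the bushing from the green mat: it stopped on the yellow step, and it now lies flat in the larger yellow tray. The job is handed in. No verdict was reported, and it took about 26 s of robot time against the 61 s limit.

- **Sizing:** The bore measured about 26.7 mm on the mat and 26.9 mm in the tray. The bushing met resistance at TCP z of about 0.1015 m, within 1.5 mm of the height worked out for the yellow step. A side view also put its rim at yellow.
- **Press:** I pushed with about 7 to 9 N for just over a second. From that force, the post sank an estimated 2 to 3 mm, well short of its bottom stop. The sink itself could not be measured directly.
- **Placing:** The last wrist picture shows the bushing about 1 mm from the tray's middle, with an undistorted round rim. The gripper is clear of everything.
- **Tray choice:** The tray measured 119 mm a side; the other yellow one is about 96 mm.
- **Disagreements:** Before I measured it closely, the cameras differed by up to about 9 mm on the post position. I used the circles fitted to the coloured steps in the wrist picture instead. The yellow step itself was hidden under the bushing during the press, so the colour rests on height, bore and projection.
- **Not checked at the end:** I did not re-measure the two waiting bushings or the bystanders. No unexpected contact force showed in the readings.

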